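# Start the capsule coffee machine

## Robot

A 6-joint arm with a two-finger parallel gripper is mounted at the origin on the work surface. World frame = base frame: x ahead of the robot, y to its left, z up, the work surface at z = 0. Lengths are in m, angles in rad, forces in N, time in s.
With the tool pointing down it reaches from about 0.325 to 0.9 m from the base axis. Payload 6.1 kg.
Tool frame: the origin (TCP) lies midway between the tips of the shut fingers; the grasp point (between the pads) lies 19 mm behind it; z points along the fingers, y is the line along which they close (so a half turn about z gives the same grasp; the last joint's range is limited). The gripper opens to 87 mm and grips with 3 to 60 N. Pads are 19 mm wide; open, the fingers measure 117 mm over their backs; the gripper's body (75 mm by 190 mm) begins 51 mm behind the grasp point.
Start: joints at [-1.411, 0.22, 1.526, -0, 1.395, -0.126], TCP at [0.176, -0.6, 0.188] pointing down, gripper open.
Joint ranges: [-2.98, 2.98], [-0.91, 2.08], [0.09, 2.57], [-1.24, 4.39], [0.2, 2.65], [-2.68, 2.68]. Speed limits (rad/s): [2.57, 2.57, 3.01, 3.14, 3.14, 3.14].

## Interface

Orientations are given as a unit quaternion [w, x, y, z].
In Python, from cell import robot, vision gives the robot as it stands. The module is installed in compiled form; this text tells all that it offers. Calls block until the motion is done:
- robot.goto(position, orientation): joint-space move of the TCP to a pose.
- robot.movel(position, ori=None, feed=0.15): straight line of the TCP; ori=None keeps the orientation; feed is the mean speed in m/s.
- robot.set_joints(angles): joint-space move.
- robot.move_gripper(opening, grasp_force=None): finger opening in m; grasp_force is the grip in N (None keeps the last); returns when the fingers have stopped.
- robot.hold(seconds).
- robot.ik(position, orientation): joint angles nearest the present ones, or None.
- vision.snapshot(name): name is "side" or "top"; returns the picture (480x640x3 uint8, red, green, blue); there is no depth.
- vision.camera_info(name): a dict with "K" (3x3 intrinsics, pixels), "dist_coeffs" ([k1, k2, p1, p2, k3] as OpenCV has them; the pictures are not rectified), "T" (4x4, takes a point from camera to world coordinates). Camera axes: x right, y up, looking along -z (the intrinsics and any distortion apply to the point x, -y, -z); pixel columns grow to the right and rows downward; lengths in m; the calibration is good to about 2 mm. A picture is of the moment at which its call begins. camera_info takes no time and is no camera call.
A pose or a line that the arm cannot do raises robot.MotionError and nothing moves.
- robot.sign_off(): hands the job in; it is judged then, once.
Readings, each from a call of its own:
- robot.read_t(): time.
- robot.read_qpos(): joint angles.
- robot.read_qd(): joint speeds.
- robot.read_joint_efforts(): joint torques, N m.
- robot.read_tcp_pos(): TCP position.
- robot.read_eef_rot(): TCP orientation.
- robot.read_ft_force(): force on the tool from outside, world axes, zero at the start.
- robot.read_ft_torque(): the same for the moment, N m.
- robot.read_finger_gap(): finger opening in m.
- robot.read_grasp_force(): force on a finger pad.
Only numpy, scipy, OpenCV 4.12 (cv2) and the standard library are available. Lean on these libraries where they do the work, as an engineer would, in place of code of your own. Each camera call takes 0.05 s, during which the arm holds its last target. There are 200 camera calls.

## Task

Make a long coffee: with closed fingers, first push the coffee machine's open lid down until it is fully shut, then press the blue end of the cup-size rocker all the way down, then press the green start button all the way in and let go. Only touch and push: do not lift the lid further open, grip nothing, and leave the mug, sugar jar, canister and bowl where they stand.

Things in the scene. Friction and masses are not known exactly. Their poses are not given: they have to be found in the camera images.
- machine: black and silver capsule coffee machine, fixed, 349 x 180 x 200 mm. Origin at counter level under the middle of its 300 mm foot; x axis from its front (facing the robot) to its rear, y to the robot's left, z up; turned up to 0.35 rad. The head's flat top, z 200 mm, spans x -130..150. On it in front: start button and rocker, at y +45 and -45 mm, either way round. Behind them: the lid.
- lid (a joint): angle of the dark steel lid over the capsule well, rad: 0 = shut (lying level on the head), positive = its front edge swung up; starts 0.5 to 0.95, stop at 1.5. It stays where it is left (hinge friction 0.14 N m); a push of a few newtons down on it shuts it, and it stays shut.
- lid_hinge (a point): point on the lid's hinge axis, middle of the lid's width; fixed on the machine at x 104, z 206 mm of its frame. The axis is the machine's y axis.
- lid_front (a point): middle of the lid's front edge, on its upper face. The lid is a dark steel plate 112 mm long (hinge to front edge), 120 wide, 12 thick, hinge axis at mid-thickness of its rear edge; shut, its upper face is level at z 212 mm of the machine. The small silver strip on its front edge is look only.
- rocker (a joint): angle of the cup-size rocker, rad: 0 to 0.04 at the start = white end down (short cup), 0.44 = blue end fully down (long cup), the stop. It stays where it is left; about 2 N at the middle of the raised end tips it.
- rocker_blue (a point): point to press, on top of the rocker's blue end, 22 mm behind its pivot. The rocker is 64 mm long along the machine's x, 34 wide; white half to the front, blue half to the lid. Pivot 14 mm above the head's top; this point is 23 mm above it at the start, 13 mm with blue down. Steel bezel 10 mm high along both long sides (gap 36 mm), 4 mm at the ends.
- start (a joint): travel of the green start button, m: 0 = out, 0.005 = fully in; springs back. It needs 1.5 N to begin and 5 N to go fully in.
- start_top (a point): centre of the top face of the green start button: round cap 30 mm across in a steel collar 46 mm across, on the machine's head (centre at machine x -78 mm). Face 21 mm above the head's top, collar 12 mm. Pressed straight down.
- mug: white mug, 72 mm across at the rim, 80 mm high, loose on the drip tray under the machine's head; origin at the centre of its underside. Leave alone.
- sugar_jar: amber glass jar with steel cap, 68 mm across, 100 mm high, loose beside the machine; origin at the centre of its underside. Leave alone.
- canister: dark steel can with paper label, 70 mm across, 130 mm high, loose beside the machine; origin at the centre of its underside. Leave alone.
- bowl: blue ceramic bowl, 100 mm across, 50 mm high, loose beside the machine; origin at the centre of its underside. Leave alone.

How it is judged:
By the outcome, as a careful person would: the job done as asked, in the order asked, and still so for the second after the job is handed in, with the robot touching nothing.
It also fails if it takes over 45 s, if anything falls off the work surface, if the arm or the gripper's body presses on something with over 40 N, if the wrist force passes 120 N, or if a joint passes its speed limit or range.

## Working session

There is one attempt and no reset: what is moved stays moved. The work goes in short steps, each a Python script; the robot and the scene stay as the last script left them, time stands still between calls to the robot, and variables do not carry over. Pictures are saved under pics/ and viewed, at most 10 in all, crops included, and the job is handed in when it is done.

```bash
mkdir -p pics
python3 - <<'E'
from cell import robot, vision
import cv2,numpy as np
np.set_printoptions(precision=4,suppress=True)
for n in("side","top"):
    cv2.imwrite(f"pics/{n}0.png",vision.snapshot(n)[:,:,::-1]); i=vision.camera_info(n); print(n,i["K"],i["dist_coeffs"],i["T"])
print(robot.read_t(),robot.read_eef_rot(),robot.read_ft_force())
E
```

```text
side [[556.5021   0.     321.1037]
 [  0.     556.5021 239.0745]
 [  0.       0.       1.    ]] [-0.1074  0.      0.      0.      0.    ] [[ 0.995   0.0763 -0.0646  0.5228]
 [-0.0996  0.7004 -0.7067 -0.7403]
 [-0.0086  0.7096  0.7045  0.9596]
 [ 0.      0.      0.      1.    ]]
top [[449.6702   0.     325.2305]
 [  0.     449.6702 247.4377]
 [  0.       0.       1.    ]] [-0.11  0.    0.    0.    0.  ] [[ 0.0199  0.9828 -0.1834  0.4605]
 [-0.9988  0.0279  0.0414  0.0809]
 [ 0.0458  0.1823  0.9822  0.9628]
 [ 0.      0.      0.      1.    ]]
0.1 [-0.0009  0.9898  0.1424 -0.    ] [-0.1771 -0.1206 -0.2261]
```

View pics/side0.png

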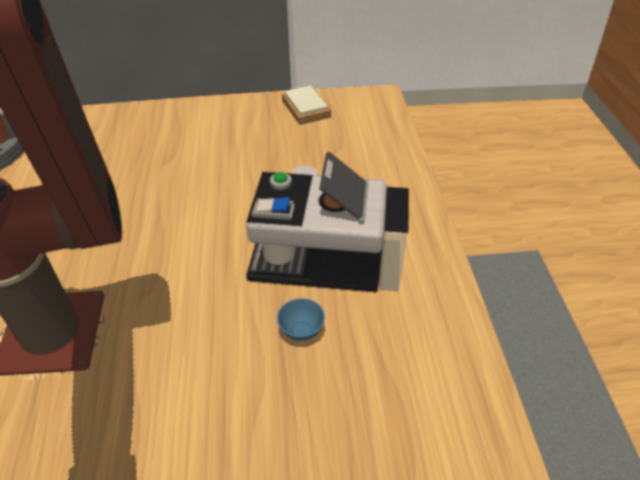

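View pics/top0.png

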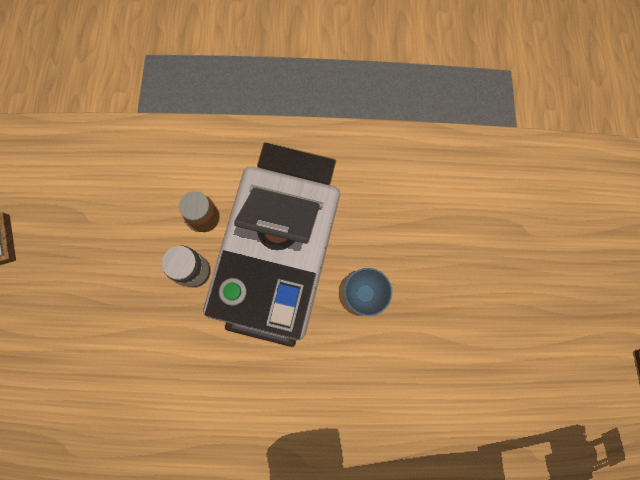

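Both views show the machine. The green button is at (232,291) in the top view and (281,178) in the side view. The rocker is to its right, with blue at (287,294) top and (281,205) side. The lid is open, and its silver strip is at (273,227) top and (328,170) side. The canister and jar stand to the left and the bowl to the right.

```bash
cat > h.py <<'E'
from cell import robot, vision
import cv2,numpy as np
np.set_printoptions(precision=4,suppress=True)
def ray(n,p):
    i=vision.camera_info(n); T=np.array(i["T"])
    u=cv2.undistortPoints(np.float64([[p]]),np.array(i["K"]),np.array(i["dist_coeffs"])).ravel()
    return T[:3,3],T[:3,:3]@np.array([u[0],-u[1],-1])
def plane(n,p,z):
    o,d=ray(n,p); return o+d*(z-o[2])/d[2]
def tri(ps,pt):
    (a,d),(b,e)=ray("side",ps),ray("top",pt)
    s=np.linalg.lstsq(np.c_[d,-e],b-a,rcond=None)[0]
    p,q=a+d*s[0],b+e*s[1]; return (p+q)/2,np.linalg.norm(p-q)
def masks(img,roi):
    h=cv2.cvtColor(img,cv2.COLOR_RGB2HSV); x0,y0,x1,y1=roi
    out={}
    for k,lo,hi in(("green",(50,120,60),(80,255,255)),("blue",(100,150,80),(125,255,255))):
        m=np.zeros(h.shape[:2],np.uint8); m[y0:y1,x0:x1]=cv2.inRange(h,lo,hi)[y0:y1,x0:x1]
        M=cv2.moments(m,True); out[k]=(M["m10"]/M["m00"],M["m01"]/M["m00"]); out[k+"n"]=M["m00"]
    return out
E
python3 - <<'E'
from h import *
s,t=cv2.imread("pics/side0.png")[:,:,::-1].copy(),cv2.imread("pics/top0.png")[:,:,::-1].copy()
ms,mt=masks(s,(240,165,310,220)),masks(t,(200,240,320,345)); print(ms,mt)
for k in("green","blue"): print(k,tri(ms[k],mt[k]),plane("top",mt[k],.221),plane("side",ms[k],.221))
print("strip",tri((328,170),(273,227)))
for nm,a,b in(("right",(339,192),(306,330)),("left",(243,176),(206,310)),("panel",(221,251),(315,273))):
    A,B=plane("top",a,.2),plane("top",b,.2); d=A-B; print(nm,A,B,np.arctan2(d[1],d[0]))
c=t[140:350,150:350]; cv2.imwrite("pics/topc.png",cv2.resize(c,None,fx=2.8,fy=2.8,interpolation=cv2.INTER_CUBIC)[:,:,::-1])
E
```

```text
{'green': (279.8488372093023, 176.61627906976744), 'greenn': 86.0, 'blue': (280.65686274509807, 203.9950980392157), 'bluen': 204.0} {'green': (231.73333333333332, 290.9111111111111), 'greenn': 225.0, 'blue': (286.5967741935484, 294.80913978494624), 'bluen': 372.0}
green (array([0.5221, 0.2025, 0.2176]), np.float64(0.00024401496227164388)) [0.5219 0.202  0.221 ] [0.522  0.1982 0.221 ]
blue (array([0.5188, 0.1117, 0.2188]), np.float64(0.0013686712636531624)) [0.518  0.1116 0.221 ] [0.5195 0.1094 0.221 ]
strip (array([0.6181, 0.134 , 0.2797]), np.float64(0.0001783723564056561))
right [0.7035 0.0263 0.2   ] [0.4615 0.0781 0.2   ] -0.21100817259700302
left [0.7277 0.1974 0.2   ] [0.4903 0.247  0.2   ] -0.2059227321220578
panel [0.5916 0.2276 0.2   ] [0.558  0.0653 0.2   ] 1.366700786924313
```

View pics/topc.png

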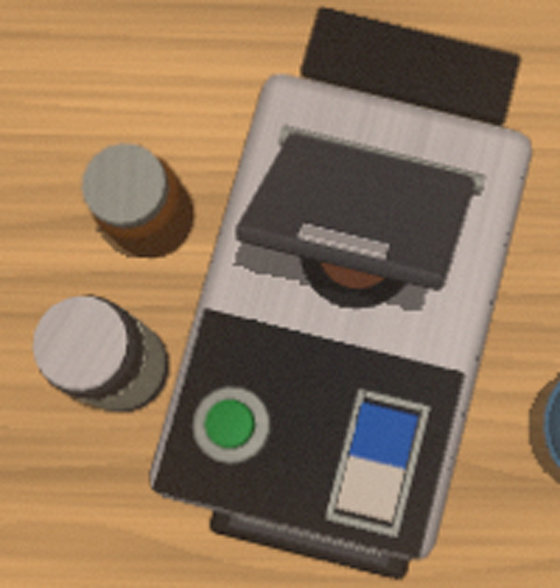

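The close-up confirms the layout, with the machine yawed about -0.207 rad and the lid open about 0.73 rad. Next I close the fingers and push the lid down, watching the wrist force.

```bash
cat >> h.py <<'E'
PSI=-0.207; Q=[0,np.cos(PSI/2),np.sin(PSI/2),0]
U=np.array([np.cos(PSI),np.sin(PSI)]); V=np.array([-U[1],U[0]])
O=np.array([.522,.202])+.078*U-.045*V
def W(x,y,z): return np.r_[O+x*U+y*V,z]
def press(x,y,z0,z1,step,fmax,zmin):
    """fast to z0, slower to z1, then step down until the upward force reaches fmax"""
    robot.movel(W(x,y,z0),Q,feed=.25); robot.hold(.15); f0=robot.read_ft_force()[2]
    robot.movel(W(x,y,z1),Q,feed=.06); z=z1; log=[]
    while True:
        f=robot.read_ft_force()[2]-f0; log.append((round(z,4),round(float(robot.read_tcp_pos()[2]),4),round(float(f),1)))
        if f>fmax or z<=zmin: break
        z-=step; robot.movel(W(x,y,z),Q,feed=.02); robot.hold(.05)
    print(log,robot.read_t())
E
python3 - <<'E'
from h import *
print(O,W(.04,0,.36),robot.ik(W(.04,0,.36),Q))
robot.move_gripper(0.0); p=np.array(robot.read_tcp_pos()); print(robot.read_finger_gap())
robot.movel(p+[0,0,.2],feed=.25); robot.goto(W(.04,0,.36),Q); print(robot.read_t())
press(.04,0,.30,.220,.001,12,.207)
robot.movel(W(.04,0,.30),Q,feed=.25)
robot.goto(W(-.15,-.25,.36),Q)
for n in("side","top"): cv2.imwrite(f"pics/{n}1.png",vision.snapshot(n)[:,:,::-1])
s,t=(cv2.imread(f"pics/{n}1.png") for n in("side","top"))
a=cv2.resize(s[130:310,220:440],(400,328)); b=cv2.resize(t[130:350,150:400],(400,352))
cv2.imwrite("pics/c1.png",np.hstack([a,b[:328]]))
print(robot.read_t(),robot.read_ft_force())
E
```

```text
[0.5891 0.1419] [0.6282 0.1337 0.36  ] [ 0.087   0.2149  1.2173 -0.      1.7093  1.8648]
0.00025367176919720584
5.6
[(0.22, 0.2203, -1.3), (0.219, 0.2192, 0.4), (0.218, 0.218, 0.7), (0.217, 0.2169, -0.4), (0.216, 0.2159, -0.2), (0.215, 0.2149, -0.9), (0.214, 0.214, -0.3), (0.213, 0.2129, 0.4), (0.212, 0.2119, -0.5), (0.211, 0.2109, -0.2), (0.21, 0.2099, -0.2), (0.209, 0.2089, -0.4), (0.208, 0.2079, 0.7), (0.207, 0.2069, -0.2)] 11.525
13.3667 [ 0.7629 -0.0633 -0.8156]
```

View pics/c1.png

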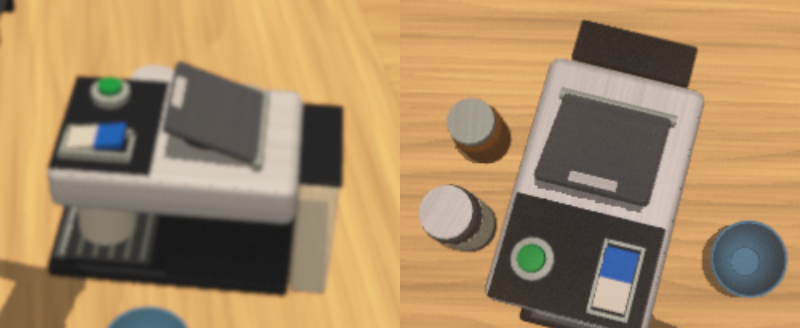

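The lid has only gone partway: it now lies lower but is still open, with its strip at about (318,180) side and (270,243) top. The fingers met no force at z 0.207, so I'll measure the lid again before pushing.

Run:
```python
from h import *
def M(p): d=p[:2]-O; return np.r_[d@U,d@V,p[2]]
print("now",M(tri((317.9,180.5),(270,243))[0]),"before",M(tri((328,170),(273,227))[0]))
out=[]
for k in "01":
    s,t=(cv2.imread(f"pics/{n}{k}.png") for n in("side","top"))
    out.append(np.hstack([cv2.resize(s[140:230,290:390],(400,300),interpolation=2)[:, :],cv2.resize(t[170:270,215:345],(400,300),interpolation=2)]))
cv2.imwrite("pics/c2.png",np.vstack(out))
```

```text
now [ 0.0094 -0.      0.25  ] before [ 0.03   -0.0018  0.2797]
```

View pics/c2.png

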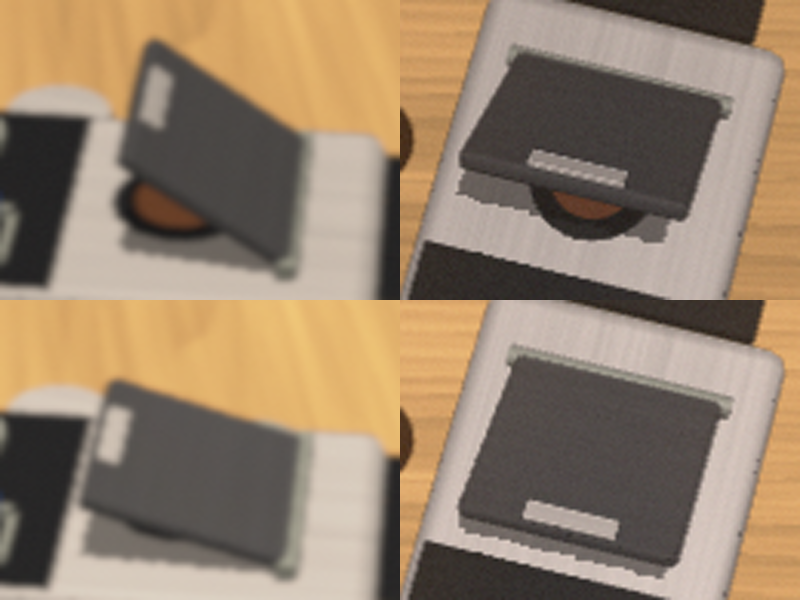

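Top row is before the push and bottom row after: the lid went from about 0.73 to about 0.38 rad, which doesn't fit a fingertip at z 0.207 in that spot. I'll hover the fingertip just above the lid and see where it really is.

Run:
```python
from h import *
robot.goto(W(.04,0,.30),Q); robot.movel(W(.04,0,.262),feed=.2); robot.hold(.2)
print(robot.read_tcp_pos(),robot.read_eef_rot(),robot.read_finger_gap(),robot.read_t(),robot.read_ft_force())
s,t=(vision.snapshot(n)[:,:,::-1] for n in("side","top"))
cv2.imwrite("pics/s3.png",s);cv2.imwrite("pics/t3.png",t)
cv2.imwrite("pics/c3.png",np.hstack([cv2.resize(s[60:260,240:440],(400,400)),cv2.resize(t[130:330,180:380],(400,400))]))
```

```text
[0.629  0.1334 0.2642] [-0.0003  0.9946 -0.1036  0.0015] 0.00023289543254047184 15.125 [-0.1434 -0.4252 -0.2632]
```

View pics/c3.png

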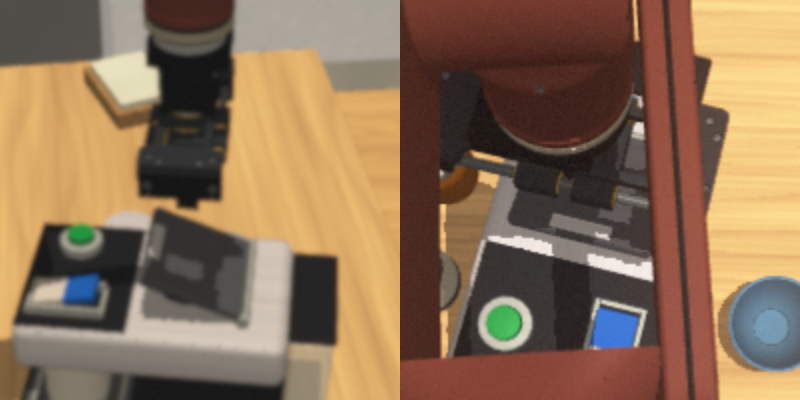

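The fingertip is at about (335,162) in the side view and appears to hover well above the lid. I'll compare that with where the reported TCP should project.

Run:
```python
from h import *
def proj(n,p):
    i=vision.camera_info(n);T=np.linalg.inv(np.array(i["T"]));c=T[:3,:3]@p+T[:3,3]
    return cv2.projectPoints(np.float64([[c[0],-c[1],-c[2]]]),np.zeros(3),np.zeros(3),np.array(i["K"]),np.array(i["dist_coeffs"]))[0].ravel()
p=np.array(robot.read_tcp_pos())
for dz in(0,.02,.03,.04,.06): print(dz,proj("side",p+[0,0,dz]),proj("top",p+[0,0,dz]))
for x,z in((.104,.206),(-.008,.212)): print(x,proj("side",W(x,0,z)),proj("top",W(x,0,z)))
```

```text
0 [333.3127 176.1392] [274.1685 222.6649]
0.02 [333.3771 168.1948] [273.3251 219.6166]
0.03 [333.4097 164.1494] [272.8856 218.0275]
0.04 [333.4425 160.0542] [272.4336 216.3925]
0.06 [333.509  151.7112] [271.4898 212.9771]
0.104 [363.6349 199.943 ] [285.3299 196.1716]
-0.008 [309.8384 194.3073] [269.1249 257.1716]
```

Run:
```python
import cv2,numpy as np
s,t=cv2.imread("pics/s3.png"),cv2.imread("pics/t3.png")
f=lambda c:cv2.resize(np.clip(c.astype(float)*1.6,0,255).astype(np.uint8),(400,480),interpolation=2)
cv2.imwrite("pics/c4.png",np.hstack([f(s[95:215,290:390]),f(t[160:268,215:305])]))
```

```text
(no output)
```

View pics/c4.png

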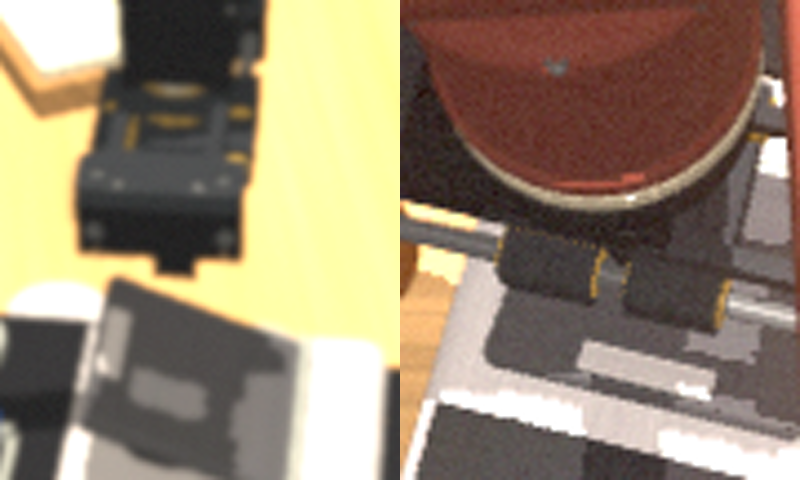

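The side view shows only a short finger stub, with its bottom at about (334,164). That puts the real fingertip roughly 30–45 mm above the reported TCP, which agrees with where the lid stopped. I'll continue the same push to a firm force stop and calibrate the offset from the shut lid.

Run:
```python
from h import *
press(.04,0,.25,.190,.0015,12,.155)
robot.movel(W(.04,0,.26),Q,feed=.25)
robot.goto(W(-.15,-.25,.33),Q)
s,t=(vision.snapshot(n)[:,:,::-1] for n in("side","top"))
cv2.imwrite("pics/c5.png",np.hstack([cv2.resize(s[130:280,240:440],(400,300)),cv2.resize(t[150:345,190:380],(400,410))[:300]]))
print(robot.read_t())
```

```text
[(0.19, 0.1904, -1.2), (0.1885, 0.1887, -0.4), (0.187, 0.1869, -0.2), (0.1855, 0.1853, -0.9), (0.184, 0.1838, -0.9), (0.1825, 0.1823, -0.4), (0.181, 0.1808, -0.7), (0.1795, 0.1794, -0.3), (0.178, 0.1781, 0.7), (0.1765, 0.178, 6.4), (0.175, 0.178, 12.5)] 19.775
21.5917
```

View pics/c5.png

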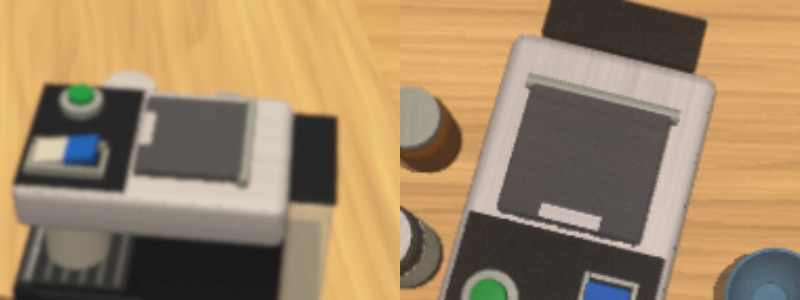

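The lid now lies flat and shut, and contact at TCP 0.178 sets the fingertip offset at 34 mm. Next come the rocker and then the button.

Run:
```python
from h import *
robot.goto(W(-.056,-.045,.25),Q)
press(-.056,-.045,.212,.194,.0015,11,.172)
robot.movel(W(-.056,-.045,.235),Q,feed=.25)
robot.movel(W(-.078,.045,.235),Q,feed=.25)
press(-.078,.045,.212,.190,.0015,12,.172)
robot.movel(W(-.078,.045,.25),Q,feed=.25)
robot.goto(W(-.15,-.25,.30),Q)
s,t=(vision.snapshot(n)[:,:,::-1] for n in("side","top"))
cv2.imwrite("pics/c6.png",np.hstack([cv2.resize(s[160:235,240:340],(400,300),interpolation=2),cv2.resize(t[160:345,170:400],(400,300))]))
print(robot.read_t())
```

```text
[(0.194, 0.1933, 0.2), (0.1925, 0.1927, 1.5), (0.191, 0.1909, 0.1), (0.1895, 0.1895, 1.2), (0.188, 0.188, 0.8), (0.1865, 0.1864, 1.8), (0.185, 0.1848, 1.0), (0.1835, 0.1834, 0.5), (0.182, 0.1821, 1.2), (0.1805, 0.1807, 3.5), (0.179, 0.1805, 9.1), (0.1775, 0.1802, 15.8)] 26.7417
[(0.19, 0.1894, 0.9), (0.1885, 0.1888, 0.3), (0.187, 0.1871, 0.1), (0.1855, 0.1858, 1.9), (0.184, 0.1842, 4.0), (0.1825, 0.1827, 4.4), (0.181, 0.182, 7.6), (0.1795, 0.1819, 15.6)] 30.6583
32.3667
```

View pics/c6.png

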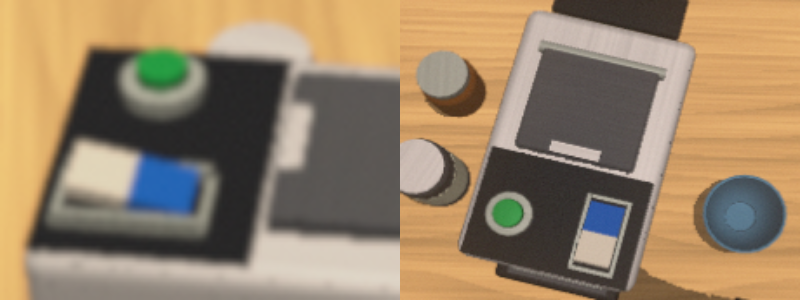

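The picture shows the lid shut, the rocker's blue end down with white raised, and the button back out. The rocker and button both hit firm stops at the expected heights (tip z 0.2145 and 0.216), and the arm is clear.

```bash
python3 -c "
from cell import robot
print(robot.sign_off(),robot.read_t())"
```

```text
the job is handed in; nothing more can be done
the job is handed in; nothing more can be done
```

The long coffee is set and handed in: I shut the lid in two pushes (the first stopped short because the real fingertip sits about 34 mm above the reported TCP), then pressed the rocker's blue end fully down, then pressed the start button fully in and released it, with the arm clear at 32.4 s; sign-off returned no verdict.

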